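Face up three medicine cartons along a bay rail

ROBOT

A 7-joint arm with a two-finger parallel gripper is mounted at the origin on the work surface. World frame = base frame: x ahead of the robot, y to its left, z up, the work surface at z = 0. Lengths are in m, angles in degrees, forces in N, time in s.
With the tool pointing down it reaches from about 0.425 to 0.875 m from the base axis. Payload 4.7 kg.
Tool frame: the origin (TCP) lies midway between the tips of the shut fingers; the grasp point (between the pads) lies 19 mm behind it; z points along the fingers, x is the direction in which the jaws open and shut, and the axes are right-handed (so a half turn about z gives the same grasp; the last joint's range is limited). The gripper opens to 87 mm and grips with 3 to 60 N. Pads are 19 mm wide; open, the fingers measure 117 mm over their backs; the gripper's body (75 mm by 190 mm) begins 51 mm behind the grasp point.
Start: joints at [-68.52, 18.392, -4.016, 83.108, 1.295, 78.541, -3.26], TCP at [0.229, 0.608, 0.223] pointing down, gripper open.
Joint ranges: [-163.93, 163.93], [-17.29, 119.83], [-79.2, 71.16], [3.27, 140.29], [-89.18, 269.18], [5.43, 117.66], [-154.24, 154.24]. Speed limits (degrees/s): [147.25, 147.25, 180, 180, 180, 180, 180].

INTERFACE

Orientations are given as [roll, pitch, yaw] about the fixed x, y, z axes, in that order (R = Rz(yaw) Ry(pitch) Rx(roll)).
In Python, from cell import get_obs, read_camera, calibration, sign_off gives the robot as it stands. The module is installed in compiled form; this text tells all that it offers.
- The arm moves only by the tool send_rows, never from a script. Its argument "deltas" is a list of rows, each a list of 2 entries, a list of its own where there are three numbers: the shift along the tool's x, y, z in m, then the turn about the tool's z in degrees. A call has 1 to 10 rows; each row is the pose to reach, as a shift and turn from the pose commanded when the call began, along the tool's axes at that moment; what a row does not reach only later rows make up. A row lasts 1/12 s, in which the tool goes at most 41.7 mm and 7.16 degrees, less where a joint would pass 70% of its speed; a pose out of reach is approached as far as the arm can. A call with a gripper value outside its range is refused whole. "jaw" is the opening in per cent of the stroke, from 0 (shut) to 100 (fully open), set as the call begins (left out, the last holds). The fingers move at their own pace and stop on an object; "grip_force" is the grip in N (left out, the last holds). Time passes only in rows, so rows that repeat a pose let the fingers close. It gives the time, the measured TCP pose, the force and the opening at its end, in the units of the state.
- get_obs(): the state, without advancing time (a new reading comes with each control period).
- read_camera(name): name is "scene" or "top" or "wrist"; returns the picture (384x512x3 uint8, red, green, blue); there is no depth.
- calibration(name): a dict with "fx", "fy", "cx", "cy" (pixels), "k1" (the pictures are not rectified: a ray, as slopes to the right and down, at radius r is drawn at 1 + k1 r^2 times it, then the intrinsics apply), "R" (3x3) and "t" (3): a world point X has camera coordinates R X + t. Camera axes: x right, y down, z forward; pixel columns grow to the right and rows downward; lengths in m; the calibration is good to about 2 mm. A picture is of the moment at which its call begins: read the wrist's pose just before it. calibration takes no time and is no camera call; for the wrist camera it gives the pose at the moment of the call.
- sign_off(): hands the job in, once; it reports no verdict.
The state is a dict: "time_s": time; "qpos": joint angles; "joint_velocities": joint speeds; "effort": joint torques, N m; "tool_pos": TCP position; "tool_rot": TCP orientation; "force": force on the tool from outside, world axes, zero at the start; "wrist_torque": the same for the moment, N m; "grip_width": finger opening in m.
Only numpy, scipy, OpenCV 4.12 (cv2) and the standard library are available. Lean on these libraries where they do the work, as an engineer would, in place of code of your own. Each camera call takes 0.05 s, during which the arm holds its last target. There are 200 camera calls.

TASK

On the steel examination table, slide the three small flat cartons (not the larger one) into a neat, evenly spaced row: one in front of each ticket of the white rail, square to the rail, with a narrow end up against its near side (the robot's side) and its middle in line with the ticket. Keep them flat on the table while you move them, without lifting them.

Things in the scene. Friction and masses are not known exactly. Their poses are not given: they have to be found in the camera images.
- rail: white strip fixed to the table, 360 mm long (its y), 20 deep (x), 14 high, with three blank black-framed tickets, 32 mm wide, on its top (17 mm high there) at y = -115, 0, +115 mm in its frame. Turned up to 12 degrees. Origin: centre of its underside, on the table top (z = 0); x points across it, away from the robot: near face at x = -10 mm; a carton squarely touching it has its centre at x = -50 mm
- carton_a: small flat white carton, blue band round one end (no meaning), 80 mm long (its x), 48 wide (y), 40 high, 0.1 to 0.2 kg, rigid, loose on the table on the robot's side of the rail; origin at the centre of its underside, z up. The three small cartons are alike and interchangeable; the larger carton, jar, bowl and bottle (130 mm tall) to the sides are not part of the job
- carton_b: small flat white carton, blue band round one end (no meaning), 80 mm long (its x), 48 wide (y), 40 high, 0.1 to 0.2 kg, rigid, loose on the table on the robot's side of the rail; origin at the centre of its underside, z up. The three small cartons are alike and interchangeable; the larger carton, jar, bowl and bottle (130 mm tall) to the sides are not part of the job
- carton_c: small flat white carton, blue band round one end (no meaning), 80 mm long (its x), 48 wide (y), 40 high, 0.1 to 0.2 kg, rigid, loose on the table on the robot's side of the rail; origin at the centre of its underside, z up. The three small cartons are alike and interchangeable; the larger carton, jar, bowl and bottle (130 mm tall) to the sides are not part of the job
Mind the look-alikes: they are no part of the job. Leave any green or yellow look-alike of the carton_c alone. Leave any pink or yellow look-alike of the carton_a alone.

How it is judged (in metres and radians):
At the end, for the whole second after the job is handed in: In front of each of the three tickets lies one small carton, flat on the table and at rest: its middle within 15 mm of the ticket's middle along the rail, its narrow end touching the rail's near face or at most 15 mm short of it, and its long side square to the rail within 10 degrees (((x of carton_a in the frame of rail between -0.065 and -0.04 m and y of carton_a in the frame of rail between -0.13 and -0.1 m) or (x of carton_b in the frame of rail between -0.065 and -0.04 m and y of carton_b in the frame of rail between -0.13 and -0.1 m) or (x of carton_c in the frame of rail between -0.065 and -0.04 m and y of carton_c in the frame of rail between -0.13 and -0.1 m)) and ((x of carton_a in the frame of rail between -0.065 and -0.04 m and y of carton_a in the frame of rail between -0.015 and 0.015 m) or (x of carton_b in the frame of rail between -0.065 and -0.04 m and y of carton_b in the frame of rail between -0.015 and 0.015 m) or (x of carton_c in the frame of rail between -0.065 and -0.04 m and y of carton_c in the frame of rail between -0.015 and 0.015 m)) and ((x of carton_a in the frame of rail between -0.065 and -0.04 m and y of carton_a in the frame of rail between 0.1 and 0.13 m) or (x of carton_b in the frame of rail between -0.065 and -0.04 m and y of carton_b in the frame of rail between 0.1 and 0.13 m) or (x of carton_c in the frame of rail between -0.065 and -0.04 m and y of carton_c in the frame of rail between 0.1 and 0.13 m)) and angle between the x axis of each of carton_a, carton_b, carton_c and the x axis of rail, either way round below 0.175 rad and angle between each of carton_a, carton_b, carton_c's own z axis and vertical below 0.1 rad and height (world z) of each of carton_a, carton_b, carton_c below 0.006 m and linear speed of each of carton_a, carton_b, carton_c below 0.02 m/s and angular speed of each of carton_a, carton_b, carton_c below 0.2 rad/s).
It fails at once if a small carton is lifted more than 20 mm off the table (height (world z) of any of carton_a, carton_b, carton_c above 0.02 m).
It also fails if it takes over 53 s, if anything falls off the work surface, if the arm or the gripper's body presses on something with over 40 N, if the wrist force passes 120 N, or if a joint passes its speed limit or range.

## Working session

There is one attempt and no reset: what is moved stays moved. The work goes in short steps, Python scripts to look and compute and a tool call to move; the robot and the scene stay as the last step left them, time stands still between calls to the robot, and variables do not carry over. Pictures are saved under pics/ and viewed, on a budget of 10 in all, crops included, one or two more only if the job needs it, and the job is handed in when it is done.

Besides the shell and the picture viewer there is one more tool, called after "Emit:" as name([rows], argument=value, ...), one row to a line, values as JSON. send_rows: Moves the arm, as the interface text tells. Its arguments: {"type":"object","properties":{"deltas":{"type":"array"},"jaw":{"type":"number"},"grip_force":{"type":"number"}},"required":["deltas"]}

```bash
mkdir -p pics
python3 - <<'E'
from cell import *
import cv2
o=get_obs(); print({k:o[k] for k in('time_s','tool_pos','tool_rot','force','grip_width')})
for n in('top','scene'):
    im=read_camera(n); cv2.imwrite(f'pics/{n}0.png',im[:,:,::-1]); c=calibration(n); print(n,c)
E
```

```text
{'time_s': 0.0, 'tool_pos': array([0.22930378, 0.60762814, 0.221459  ]), 'tool_rot': array([1.79993293e+02, 1.08247129e-01, 6.93309405e+01]), 'force': array([-0.40345351, -0.57186044,  0.27025801]), 'grip_width': 0.08654190219478736}
top {'fx': 426.10789410366294, 'fy': 426.10789410366294, 'cx': 251.32535031776473, 'cy': 192.1133808696711, 'k1': -0.08859035372351327, 'R': array([[ 0.00248492, -0.99992192,  0.01224673],
       [-0.99456746, -0.0037457 , -0.10402659],
       [ 0.10406434, -0.0119217 , -0.99449911]]), 't': array([-0.05970463,  0.51391625,  1.11674393])}
scene {'fx': 475.76901367209706, 'fy': 475.76901367209706, 'cx': 259.7499924081352, 'cy': 194.1873379093182, 'k1': -0.15923644415899382, 'R': array([[-0.15556163,  0.98769483,  0.01610895],
       [ 0.60611872,  0.10831493, -0.78796445],
       [-0.78001325, -0.1128131 , -0.61550998]]), 't': array([ 0.13430863, -0.25561913,  1.5510683 ])}
```

View pics/top0.png

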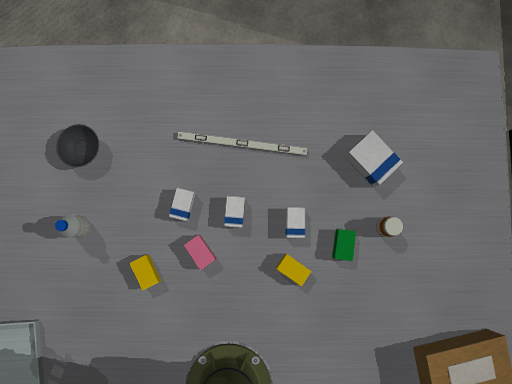

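View pics/scene0.png

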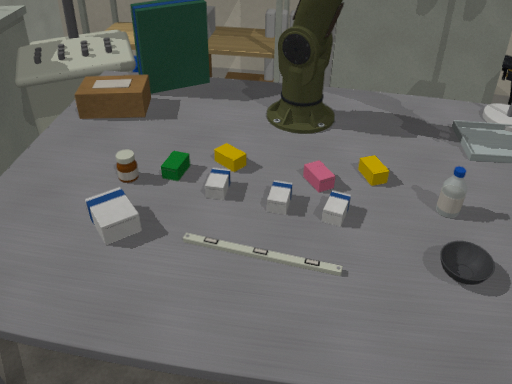

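The candidates in the top view:
- **White with a blue end:** (182,205), (235,212) and (296,222). These three match the description.
- **Large white carton:** (376,158), excluded by its size.
- **Green, yellow and pink boxes:** (345,245), (145,272), (294,270) and (200,252), excluded as look-alikes.

The rail runs from (178,136) to (306,152). Next I'll measure these and check them in an enlarged crop.

```bash
cat > h.py <<'E'
import numpy as np, cv2
from cell import *
def ray(name,px,z,c=None):
    c=c or calibration(name); px=np.atleast_2d(np.float64(px))
    K=np.array([[c['fx'],0,c['cx']],[0,c['fy'],c['cy']],[0,0,1]])
    n=cv2.undistortPoints(px[:,None],K,np.array([c['k1'],0,0,0]))[:,0]
    d=np.c_[n,np.ones(len(n))]@c['R']; C=-c['R'].T@c['t']
    return (C+d*((z-C[2])/d[:,2])[:,None])[:,:2]
def measure(im,roi=(160,120,330,245)):
    x0,y0,x1,y1=roi; S=6
    cr=cv2.resize(im[y0:y1,x0:x1],None,fx=S,fy=S,interpolation=cv2.INTER_CUBIC)
    f=cr.astype(int); r,g,b=f[...,0],f[...,1],f[...,2]
    white=(f.min(2)>150); blue=(b>r+35)&(b>g+20)
    m=((white|blue)*255).astype(np.uint8); m=cv2.morphologyEx(m,cv2.MORPH_CLOSE,np.ones((9,9),np.uint8))
    out=[]
    for c in cv2.findContours(m,cv2.RETR_EXTERNAL,cv2.CHAIN_APPROX_NONE)[0]:
        if cv2.contourArea(c)<3000: continue
        p=(c[:,0]+.5)/S-.5+[x0,y0]
        rail=cv2.minAreaRect(c)[1]; rail=max(rail)>60*S
        w=ray('top',p,.014 if rail else .04)
        (cx,cy),(a,bb),an=cv2.minAreaRect(np.float32(w*1000))
        if a<bb: a,bb,an=bb,a,an+90
        an=(an+90)%180-90
        out.append(('rail' if rail else 'carton',np.round([cx,cy,a,bb,an],1)))
        cv2.drawContours(cr,[c],-1,(255,0,0),1)
    return out,cr
E
python3 - <<'E'
from h import *
im=cv2.imread('pics/top0.png')[:,:,::-1].copy()
o,cr=measure(im)
for k in o: print(k)
c=calibration('top'); print(-c['R'].T@c['t'])
cv2.imwrite('pics/crop.png',cv2.resize(cr,(800,588))[:,:,::-1])
E
```

```text
('carton', array([ 4.338e+02, -1.742e+02,  7.870e+01,  5.120e+01, -3.000e-01]))
('carton', array([462. , -12.5,  79.5,  49.5,  -4.9]))
('carton', array([480.4, 126. ,  78.5,  54.9, -14.3]))
('carton', array([639.8, -88. ,  79.2,  16.1,  82.7]))
('carton', array([654.1,  24.5,  78.9,  16.3,  82.4]))
('carton', array([665.7, 118.5,  46.4,  17. ,  82.8]))
[ 0.39505951 -0.0444615   1.16479299]
```

View pics/crop.png

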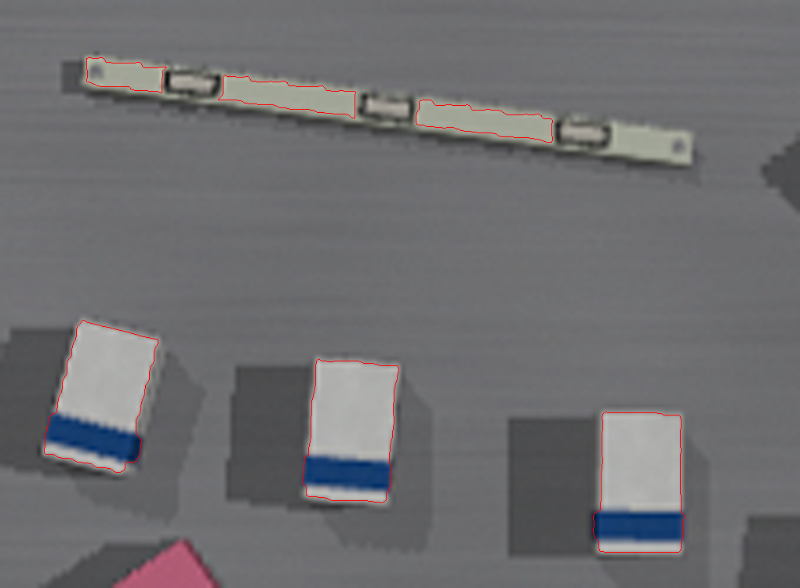

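The crop confirms three small white cartons with blue bands. Its outlines measure about 79×50 mm, and the pink box at the bottom edge is not one of them. The tickets are at crop pixels (191,82), (387,107) and (584,132). Next I'll work out the rail pose and the targets.

Run:
```python
from h import *
s=170/800
t=ray('top',np.array([[191,82],[387,107],[584,132]])*s+[160,120]-.4,.017)*1000
print('tickets',t.round(1), np.linalg.norm(t[0]-t[2]))
e=ray('top',np.array([[88,71],[691,147]])*s+[160,120]-.4,.014)*1000; print('ends',e.round(1),e.mean(0).round(1),np.linalg.norm(e[0]-e[1]))
# near upper edge of rail
yv=(t[0]-t[2]);yv/=np.linalg.norm(yv); xv=np.array([yv[1],-yv[0]]); print('yaw',np.degrees(np.arctan2(xv[1],xv[0])))
c=t.mean(0)
for y in(115,0,-115): print(y,(c+yv*y-50*xv).round(1),(c+yv*y-110*xv).round(1))
```

```text
tickets [[ 666.9   82.8]
 [ 652.4  -31.8]
 [ 638.2 -146.8]] 231.34250546137724
ends [[ 674.1  143.7]
 [ 630.4 -209.8]] [652.2 -33. ] 356.21407739458203
yaw -7.124273574866122
115 [617.2  88.4] [557.6  95.8]
0 [602.9 -25.8] [543.4 -18.3]
-115 [ 588.6 -139.9] [ 529.1 -132.4]
```

```bash
cat >> h.py <<'E'
def chain(wps,start=None):
    o=get_obs(); p=start or [*o['tool_pos']*1000,o['tool_rot'][2]]
    for w in wps:
        y=np.radians(p[3]); d=np.subtract(w[:3],p[:3])
        print(w,'->',np.round([np.cos(y)*d[0]+np.sin(y)*d[1],np.sin(y)*d[0]-np.cos(y)*d[1],-d[2]],1),'turn',round(p[3]-w[3],1)); p=list(w)
E
python3 - <<'E'
from h import *
chain([(480,126,110,75.7),(480,126,12,75.7),(616,88.5,12,82.9),(616,88.5,110,82.9),
(462,-12.5,110,85.1),(462,-12.5,12,85.1),(602,-25.7,12,82.9),(602,-25.7,110,82.9),
(434,-174,110,89.7),(434,-174,12,89.7),(587.6,-139.8,12,82.9),(587.6,-139.8,110,82.9)])
E
```

```text
(480, 126, 110, 75.7) -> [-362.2  404.6  111.6] turn -6.4
(480, 126, 12, 75.7) -> [ 0.  0. 98.] turn 0.0
(616, 88.5, 12, 82.9) -> [ -2.7 141.   -0. ] turn -7.2
(616, 88.5, 110, 82.9) -> [  0.   0. -98.] turn 0.0
(462, -12.5, 110, 85.1) -> [-119.3 -140.3   -0. ] turn -2.2
(462, -12.5, 12, 85.1) -> [ 0.  0. 98.] turn 0.0
(602, -25.7, 12, 82.9) -> [ -1.2 140.6  -0. ] turn 2.2
(602, -25.7, 110, 82.9) -> [  0.   0. -98.] turn 0.0
(434, -174, 110, 89.7) -> [-167.9 -148.4   -0. ] turn -6.8
(434, -174, 12, 89.7) -> [ 0.  0. 98.] turn 0.0
(587.6, -139.8, 12, 82.9) -> [ 35.  153.4  -0. ] turn 6.8
(587.6, -139.8, 110, 82.9) -> [  0.   0. -98.] turn 0.0
```

Emit:
send_rows([
  [[-0.022,0.025,0.005],0],
  [[-0.045,0.05,0.01],-1],
  [[-0.07,0.078,0.02],-2],
  [[-0.098,0.109,0.03],-3],
  [[-0.126,0.14,0.04],-4],
  [[-0.154,0.171,0.05],-5],
  [[-0.182,0.203,0.06],-6],
  [[-0.21,0.235,0.07],-6.4],
  [[-0.238,0.266,0.08],-6.4],
  [[-0.266,0.297,0.09],-6.4],
], jaw=100, grip_force=8)

```text
time_s: 0.93
tool_pos: [0.4091, 0.2614, 0.1344]
tool_rot: [-180.0, -0.0, 75.7]
force: [0.6, 1.1, -0.5]
grip_width: 0.0869
```

Emit:
send_rows([
  [[-0.027,0.024,0.005],0],
  [[-0.054,0.048,0.01],0],
  [[-0.08,0.071,0.015],0],
  [[-0.098,0.087,0.02],0],
  [[-0.1075,0.096,0.0215],0],
  [[-0.1075,0.096,0.0215],0],
  [[-0.1075,0.096,0.0215],0],
])

```text
time_s: 1.52
tool_pos: [0.4751, 0.1355, 0.1132]
tool_rot: [-180.0, 0.0, 75.6]
force: [-0.5, 0.3, -0.1]
grip_width: 0.0872
```

Emit:
send_rows([
  [[0,0,0],0],
  [[0,0,0],0],
  [[0,0,0],0],
])

```text
time_s: 1.77
tool_pos: [0.4749, 0.1371, 0.1136]
tool_rot: [-180.0, -0.0, 75.9]
force: [-0.2, -0.6, -0.2]
grip_width: 0.0873
```

Run:
```python
from h import *
im=read_camera('wrist'); o=get_obs(); print(o['tool_pos'],o['tool_rot'][2])
chain([(480,126,110,75.7)])
cv2.imwrite('pics/w1.png',im[:,:,::-1])
```

```text
[0.47500015 0.13689036 0.11366274] 75.85822294097179
(480, 126, 110, 75.7) -> [-9.3  7.5  3.7] turn 0.2
```

View pics/w1.png

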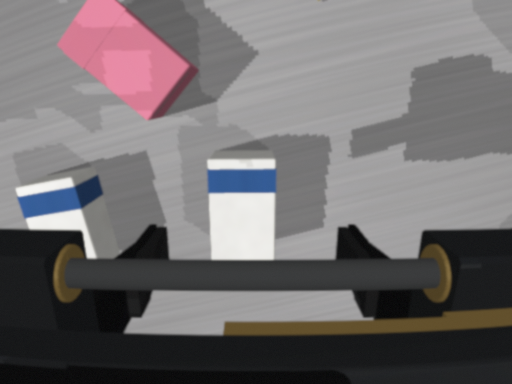

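The wrist view shows the carton square to the jaws. Its centre is at column 242 and the jaw centre at about 251, which agrees with the 9 mm shift still to make.

Emit:
send_rows([
  [[-0.005,0.004,0.002],0],
  [[-0.009,0.0075,0.01],0],
  [[-0.009,0.0075,0.03],0],
  [[-0.009,0.0075,0.055],0],
  [[-0.009,0.0075,0.075],0],
  [[-0.009,0.0075,0.09],0],
  [[-0.009,0.0075,0.098],0],
  [[-0.009,0.0075,0.101],0],
  [[-0.009,0.0075,0.101],0],
  [[-0.009,0.0075,0.101],0],
])

```text
time_s: 2.65
tool_pos: [0.4811, 0.125, 0.0131]
tool_rot: [179.9, -0.0, 75.7]
force: [0.7, 0.2, -1.1]
grip_width: 0.0869
```

Emit:
send_rows([
  [[0,0,0],0],
  [[0,0,0],0],
  [[0,0,0],0],
  [[0,0,0],0],
  [[0,0,0],0],
  [[0,0,0],0],
  [[0,0,0],0],
  [[0,0,0],0],
], jaw=40, grip_force=8)

```text
time_s: 3.32
tool_pos: [0.4806, 0.1254, 0.0126]
tool_rot: [180.0, -0.0, 75.7]
force: [-0.4, 0.5, 1.3]
grip_width: 0.048
```

Emit:
send_rows([
  [[0,0.006,0],0],
  [[0,0.018,0],-1],
  [[0,0.033,0],-2],
  [[-0.001,0.049,0],-3],
  [[-0.001,0.065,0],-4],
  [[-0.001,0.081,0],-5],
  [[-0.002,0.097,0],-6],
  [[-0.002,0.111,0],-7],
  [[-0.002,0.12,0],-7.2],
  [[-0.002,0.127,0],-7.2],
])

```text
time_s: 4.15
tool_pos: [0.6034, 0.0915, 0.0125]
tool_rot: [-179.9, 0.0, 82.9]
force: [-3.4, 0.4, 5.8]
grip_width: 0.0482
```

Emit:
send_rows([
  [[0,0,0],0],
  [[0,0,0],0],
])

```text
time_s: 4.32
tool_pos: [0.6038, 0.0914, 0.0125]
tool_rot: [179.9, 0.0, 82.9]
force: [0.7, 0.0, 0.5]
grip_width: 0.0481
```

Emit:
send_rows([
  [[-0.001,0.003,0],0],
  [[-0.001,0.006,0],0],
  [[-0.001,0.009,0],0],
  [[-0.001,0.011,0],0],
  [[-0.001,0.0125,0],0],
  [[-0.001,0.0125,0],0],
])

```text
time_s: 4.82
tool_pos: [0.6156, 0.0894, 0.0125]
tool_rot: [180.0, -0.0, 82.9]
force: [-1.5, 0.8, 2.2]
grip_width: 0.0476
```

Emit:
send_rows([
  [[0,0.001,0],0],
  [[0,0.002,0],0],
  [[0,0.002,0],0],
])

```text
time_s: 5.07
tool_pos: [0.6174, 0.0891, 0.0125]
tool_rot: [180.0, -0.0, 82.9]
force: [-1.3, 0.3, 1.7]
grip_width: 0.0482
```

Emit:
send_rows([
  [[0,0,0],0],
  [[0,0,0],0],
  [[0,0,0],0],
  [[0,0,0],0],
  [[0,0,-0.01],0],
  [[0,0,-0.03],0],
  [[0,0,-0.06],0],
  [[0,0,-0.085],0],
  [[0,0,-0.098],0],
  [[0,0,-0.098],0],
], jaw=100)

```text
time_s: 5.9
tool_pos: [0.6199, 0.0893, 0.1149]
tool_rot: [179.6, -0.2, 82.9]
force: [0.3, -0.4, 1.6]
grip_width: 0.0868
```

Emit:
send_rows([
  [[-0.01,-0.012,0],0],
  [[-0.03,-0.035,0],0],
  [[-0.055,-0.065,0],-1],
  [[-0.08,-0.094,0],-2],
  [[-0.102,-0.12,0],-2.2],
  [[-0.115,-0.135,0],-2.2],
  [[-0.12,-0.141,0],-2.2],
  [[-0.12,-0.141,0],-2.2],
  [[-0.12,-0.141,0],-2.2],
])

```text
time_s: 6.65
tool_pos: [0.4631, -0.012, 0.1103]
tool_rot: [180.0, -0.0, 85.1]
force: [1.1, 0.3, 0.5]
grip_width: 0.087
```

Run:
```python
from h import *
im=read_camera('top'); o=get_obs(); print(o['time_s'],o['tool_pos'],o['tool_rot'][2])
cv2.imwrite('pics/t1.png',im[:,:,::-1])
for k in measure(im)[0]: print(k)
chain([(462,-12.5,110,85.1)])
```

```text
6.7 [ 0.46361515 -0.01171106  0.1104657 ] 85.19292616048571
('carton', array([ 433.8, -174.3,   79.3,   51.2,   -0.7]))
('carton', array([ 627.9, -182.2,   47.9,   18.2,   82.7]))
('carton', array([639.7, -88.1,  80. ,  18. ,  82.8]))
('carton', array([621.3,  67.5, 160.5,  94.3,  82.9]))
(462, -12.5, 110, 85.1) -> [-0.9 -1.5  0.5] turn 0.1
```

Emit:
send_rows([
  [[-0.001,-0.0015,0.004],0],
  [[-0.001,-0.0015,0.016],0],
  [[-0.001,-0.0015,0.034],0],
  [[-0.001,-0.0015,0.055],0],
  [[-0.001,-0.0015,0.074],0],
  [[-0.001,-0.0015,0.088],0],
  [[-0.001,-0.0015,0.096],0],
  [[-0.001,-0.0015,0.098],0],
  [[-0.001,-0.0015,0.098],0],
])

```text
time_s: 7.45
tool_pos: [0.461, -0.0134, 0.0119]
tool_rot: [-179.9, 0.0, 85.2]
force: [0.0, -0.5, 0.9]
grip_width: 0.0872
```

Emit:
send_rows([
  [[0,0,0],0],
  [[0,0,0],0],
  [[0,0,0],0],
  [[0,0,0],0],
  [[0,0,0],0],
  [[0,0,0],0],
  [[0,0,0],0],
  [[0,0,0],0],
], jaw=40)

```text
time_s: 8.12
tool_pos: [0.4611, -0.0135, 0.0127]
tool_rot: [180.0, -0.0, 85.1]
force: [-0.2, 0.2, 0.9]
grip_width: 0.0477
```

View pics/t1.png

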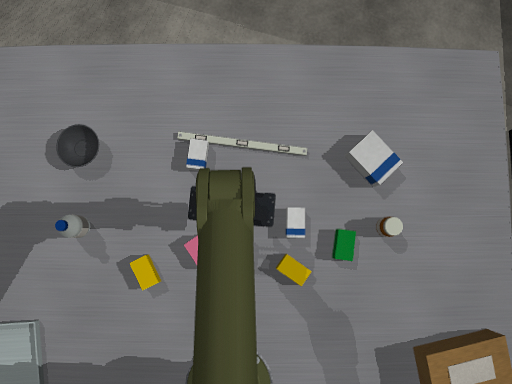

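The left carton sits against the rail under its ticket, at (198,155). Now the middle carton.

Emit:
send_rows([
  [[0,0.006,0],0],
  [[0,0.018,0],0.5],
  [[0,0.033,0],1],
  [[0,0.049,0],1.5],
  [[0,0.065,0],2],
  [[0,0.081,0],2.2],
  [[0,0.097,0],2.2],
  [[0,0.111,0],2.2],
  [[0,0.122,0],2.2],
  [[0,0.13,0],2.2],
])

```text
time_s: 8.95
tool_pos: [0.5912, -0.0246, 0.0124]
tool_rot: [-180.0, 0.0, 82.9]
force: [-3.0, 0.6, 4.8]
grip_width: 0.0482
```

Emit:
send_rows([
  [[0,0.003,0],0],
  [[0,0.006,0],0],
  [[0,0.009,0],0],
  [[0,0.011,0],0],
  [[0,0.0125,0],0],
  [[0,0.0125,0],0],
  [[0,0.0125,0],0],
])

```text
time_s: 9.53
tool_pos: [0.6024, -0.0261, 0.0125]
tool_rot: [-180.0, -0.0, 82.9]
force: [-3.8, 0.2, 3.6]
grip_width: 0.0481
```

Emit:
send_rows([
  [[0,0,0],0],
  [[0,0,0],0],
  [[0,0,0],0],
  [[0,0,0],0],
  [[0,0,-0.01],0],
  [[0,0,-0.03],0],
  [[0,0,-0.06],0],
  [[0,0,-0.085],0],
  [[0,0,-0.098],0],
  [[0,0,-0.098],0],
], jaw=100)

```text
time_s: 10.37
tool_pos: [0.6056, -0.0263, 0.1147]
tool_rot: [179.6, -0.1, 82.9]
force: [1.1, -0.3, 0.0]
grip_width: 0.0868
```

Emit:
send_rows([
  [[-0.014,-0.012,0],0],
  [[-0.04,-0.035,0],-1],
  [[-0.068,-0.06,0],-2],
  [[-0.096,-0.085,0],-4],
  [[-0.124,-0.11,0],-6],
  [[-0.148,-0.132,0],-6.8],
  [[-0.163,-0.144,0],-6.8],
  [[-0.1675,-0.149,0],-6.8],
  [[-0.1675,-0.149,0],-6.8],
  [[-0.1675,-0.149,0],-6.8],
])

```text
time_s: 11.2
tool_pos: [0.435, -0.173, 0.1102]
tool_rot: [180.0, -0.0, 89.8]
force: [-0.0, -0.4, -1.4]
grip_width: 0.0867
```

Run:
```python
from h import *
im=read_camera('top'); o=get_obs(); print(o['time_s'],o['tool_pos'],o['tool_rot'][2])
cv2.imwrite('pics/t2.png',im[:,:,::-1])
chain([(434,-174,110,89.7)])
```

```text
11.25 [ 0.43550939 -0.17265975  0.1102576 ] 89.83709607283144
(434, -174, 110, 89.7) -> [-1.3 -1.5  0.3] turn 0.1
```

Emit:
send_rows([
  [[-0.001,-0.0015,0.004],0],
  [[-0.001,-0.0015,0.016],0],
  [[-0.001,-0.0015,0.034],0],
  [[-0.001,-0.0015,0.055],0],
  [[-0.001,-0.0015,0.074],0],
  [[-0.001,-0.0015,0.088],0],
  [[-0.001,-0.0015,0.096],0],
  [[-0.001,-0.0015,0.098],0],
  [[-0.001,-0.0015,0.098],0],
])

```text
time_s: 12.0
tool_pos: [0.433, -0.1746, 0.012]
tool_rot: [-179.9, 0.0, 89.8]
force: [-0.2, 0.0, 0.4]
grip_width: 0.0868
```

Emit:
send_rows([
  [[0,0,0],0],
  [[0,0,0],0],
  [[0,0,0],0],
  [[0,0,0],0],
  [[0,0,0],0],
  [[0,0,0],0],
  [[0,0,0],0],
  [[0,0,0],0],
], jaw=40)

```text
time_s: 12.67
tool_pos: [0.4331, -0.1751, 0.0127]
tool_rot: [180.0, -0.0, 89.7]
force: [0.5, -0.1, 1.0]
grip_width: 0.0479
```

Emit:
send_rows([
  [[0.002,0.006,0],0],
  [[0.006,0.02,0],1],
  [[0.011,0.037,0],2],
  [[0.016,0.055,0],3],
  [[0.021,0.073,0],4],
  [[0.026,0.091,0],5],
  [[0.031,0.109,0],6],
  [[0.035,0.125,0],6.8],
  [[0.037,0.136,0],6.8],
  [[0.0375,0.143,0],6.8],
])

```text
time_s: 13.5
tool_pos: [0.5768, -0.1373, 0.0124]
tool_rot: [-179.9, -0.0, 83.0]
force: [-4.0, 0.9, 6.5]
grip_width: 0.0477
```

Emit:
send_rows([
  [[0,0.003,0],0],
  [[0,0.006,0],0],
  [[0,0.009,0],0],
  [[0,0.011,0],0],
  [[0,0.012,0],0],
  [[0,0.012,0],0],
  [[0,0.012,0],0],
])

```text
time_s: 14.08
tool_pos: [0.5878, -0.1398, 0.0125]
tool_rot: [-180.0, -0.0, 82.9]
force: [-2.6, 0.4, 1.8]
grip_width: 0.048
```

Emit:
send_rows([
  [[0,0,0],0],
  [[0,0,0],0],
  [[0,0,0],0],
  [[0,0,0],0],
  [[0,0,-0.01],0],
  [[0,0,-0.03],0],
  [[0,0,-0.06],0],
  [[0,0,-0.095],0],
  [[0,0,-0.135],0],
  [[0,0,-0.17],0],
], jaw=100)

```text
time_s: 14.92
tool_pos: [0.5881, -0.14, 0.1856]
tool_rot: [179.9, -0.0, 82.9]
force: [1.3, 0.1, 0.6]
grip_width: 0.0865
```

Emit:
send_rows([
  [[-0.02,-0.012,-0.02],0],
  [[-0.05,-0.03,-0.04],0],
  [[-0.08,-0.047,-0.06],0],
  [[-0.11,-0.065,-0.06],0],
  [[-0.14,-0.082,-0.06],0],
  [[-0.17,-0.1,-0.06],0],
  [[-0.2,-0.118,-0.06],0],
  [[-0.23,-0.135,-0.06],0],
  [[-0.26,-0.153,-0.06],0],
  [[-0.28,-0.165,-0.06],0],
])

```text
time_s: 15.75
tool_pos: [0.3866, -0.4005, 0.2437]
tool_rot: [179.9, 0.1, 82.7]
force: [0.4, -0.2, -0.2]
grip_width: 0.0871
```

Run:
```python
from h import *
im=read_camera('top'); o=get_obs(); print(o['time_s'],o['tool_pos'],o['tool_rot'][2])
cv2.imwrite('pics/t3.png',im[:,:,::-1])
cv2.imwrite('pics/t3c.png',cv2.resize(im[120:220,160:330],(800,470),interpolation=cv2.INTER_CUBIC)[:,:,::-1])
```

```text
15.8 [ 0.3830801  -0.4042097   0.24386915] 82.35490827846432
```

View pics/t3c.png

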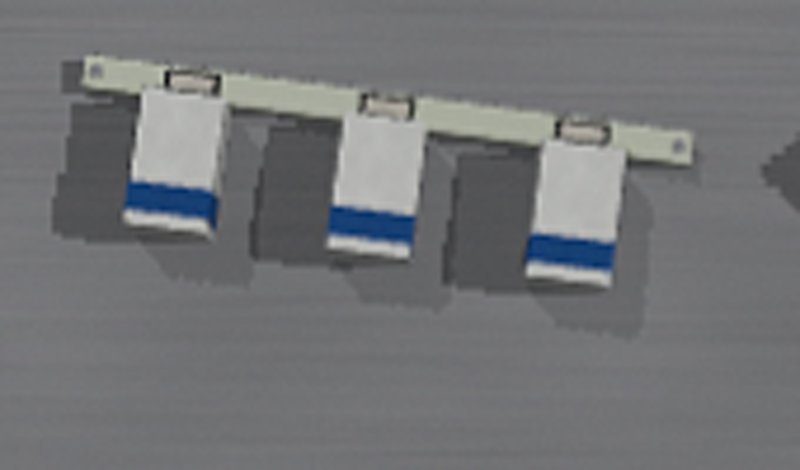

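All three cartons stand square, against the rail and under their tickets. I'll check that with numbers.

Run:
```python
from h import *
s=170/800
t=ray('top',np.array([[191,82],[387,107],[584,132]])*s+[160,120]-.4,.017)*1000
yv=t[0]-t[2]; yv/=np.linalg.norm(yv); xv=np.array([yv[1],-yv[0]]); o=t.mean(0)
im=cv2.imread('pics/t3.png')[:,:,::-1]
f=cv2.resize(im[120:220,160:330],None,fx=6,fy=6,interpolation=cv2.INTER_CUBIC).astype(int)
r,g,b=f[...,0],f[...,1],f[...,2]
m=(((f.min(2)>150)&(g-b<9))|((b>r+35)&(b>g+20))).astype(np.uint8)*255
m=cv2.morphologyEx(cv2.morphologyEx(m,cv2.MORPH_CLOSE,np.ones((9,9))),cv2.MORPH_OPEN,np.ones((61,61)))
for c in cv2.findContours(m,0,1)[0]:
    w=ray('top',(c[:,0]+.5)/6-.5+[160,120],.04)*1000-o
    q=np.c_[w@xv,w@yv]; (cx,cy),(a,bb),an=cv2.minAreaRect(np.float32(q)); print(np.round([cx,cy,a,bb,an,q[:,0].min(),q[:,0].max()],1))
# calibration-light check from hand-read corners
for n,p in dict(L=[[143,88],[228,95],[212,226],[124,216]],M=[[344,113],[426,120],[411,250],[328,242]],R=[[544,139],[626,148],[611,279],[527,270]]).items():
    w=ray('top',np.array(p)*s+[160,120]-.4,.04)*1000-o; print(n,(w@xv).mean().round(1),(w@yv).mean().round(1))
```

```text
[ -51.2 -115.6   77.5   47.4    2.2  -90.7  -11.7]
[-50.6  -0.5  78.3  47.7   2.3 -90.  -11. ]
[-50.6 115.2  76.7  48.3   5.  -90.4 -11.3]
L -48.7 114.4
M -48.5 -0.8
R -49.7 -115.6
```

```bash
python3 -c "
from cell import *
print(sign_off(), get_obs()['time_s'])"
```

```text
the job is handed in; nothing more can be done
the job is handed in; nothing more can be done
```

All three small cartons are lined up in front of the rail's tickets, and I handed the job in at about 16 s of the 53 s allowed. I gripped each one lightly (8 N) and slid it flat along the table at constant height. I let go once it was square at the rail.

The last top-camera check, in the rail's frame, gave these carton positions:

| Carton | x (mm) | y (mm) | Angle off square (degrees) |
|---|---|---|---|
| Left | -50.6 | 115.2 | 5 |
| Middle | -50.6 | -0.5 | 2.3 |
| Right | -51.2 | -115.6 | 2.2 |

- **Tolerances:** all three are well inside the limits.
- **Disagreement between checks:** corners I read by eye put x 1.5 to 2.1 mm closer to the rail and y within 1 mm. The left carton's 5 degrees may be exaggerated, because the camera sees part of that carton's side; the gripper was square to the rail within about 0.1 degrees when it let go.
- **Contact with the rail:** the wrist force never clearly showed a carton touching it. The ends may be touching or about 1 mm short, and the limit is 15 mm.
- **Not measured:** I did not measure each carton's tilt or height after release. The pictures show them lying flat, and no other object was touched.

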